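# Lift the tall rinse cup from the slanted bin onto the drying peg

### The arm

A 6-joint arm with a two-finger parallel gripper is mounted at the origin on the work surface; the furniture and walls round the work are solid. World frame = base frame: x ahead of the robot, y to its left, z up, the work surface at z = 0. Lengths are in m, angles in rad, forces in N, time in s.
With the tool pointing down it reaches from about 0.25 to 0.8 m from the base axis. Payload 8.5 kg.
Tool frame: the origin (TCP) lies at the very end of the fingers, on their centre line; the grasp point (between the pads) lies 19 mm behind it; z points along the fingers, y is the line along which they close (so a half turn about z gives the same grasp; the last joint's range is limited). The gripper opens to 85 mm and grips with 20 to 120 N. Pads are 22 mm wide; open, the fingers measure 114 mm over their backs; the gripper's body (76 mm by 85 mm) begins 54 mm behind the grasp point. The pads swing forward as they close: fully open they stand 13 mm farther back than shut.
Start: joints at [1.2, 0.238, -0.013, 1.319, 0, 1.571], TCP at [0.19, 0.489, 0.21] pointing down, gripper open.
Joint ranges: [-2.66, 2.66], [-1.03, 1.9], [-1.14, 1.46], [-1.82, 2.27], [-1.45, 1.34], [-3.14, 3.14]. Speed limits (rad/s): [2.22, 2.22, 2.79, 3.14, 3.14, 3.14].

### API

Orientations are given as a rotation vector (axis times angle).
In Python, from station import env gives the robot as it stands. Calls block until the motion is done:
- env.move_ptp(position, orientation): joint-space move of the TCP to a pose.
- env.move_l(position, max_speed=0.15, ori=None): straight line of the TCP; ori=None keeps the orientation; max_speed is the mean speed in m/s.
- env.move_j(angles): joint-space move.
- env.grip(opening, strength=None): opening from 0.0 (shut) to 1.0 (fully open); strength is the grip in N (None keeps the last); returns when the fingers have stopped.
- env.wait(seconds).
- env.solve_ik(position, orientation): joint angles nearest the present ones, or None.
- env.sense(): the state.
- env.read_camera(name): name is "scene" or "top" or "wrist"; returns a dict with "color" (420x560x3 uint8, red, green, blue), "fx", "fy", "cx", "cy" (pixels), "extrinsics" (4x4, takes a point from world to camera coordinates). Camera axes: x right, y down, z forward; pixel columns grow to the right and rows downward; lengths in m; the calibration is good to about 2 mm. A picture is of the moment at which its call begins. There is no depth.
A pose or a line that the arm cannot do raises env.IKError and nothing moves.
- env.sign_off(): hands the job in; it is judged then, once.
The state is a dict: "t": time; "qpos": joint angles; "joint_vel": joint speeds; "tau": joint torques, N m; "ee_pos": TCP position; "tool_rot": TCP orientation; "wrist_force": force on the tool from outside, world axes, zero at the start; "moment": the same for the moment, N m; "gripper_width": opening from 0.0 (shut) to 1.0 (fully open); "gripper_force": force on a finger pad.
Only numpy, scipy, OpenCV 4.12 (cv2) and the standard library are available. Lean on these libraries where they do the work, as an engineer would, in place of code of your own. Each camera call takes 0.05 s, during which the arm holds its last target. There are 200 camera calls.

### The job

Two steel rinse cups lean mouth down, side by side, in the slanted plywood bin. Lift the taller one out and set it gently, still mouth down, over the upright peg of the round wooden drying stand, so that it stands straight with its rim down on the stand's foot. Leave the shorter cup in its place in the bin, and do not knock over the glue bottle.

Things in the scene. Friction and masses are not known exactly. Their poses are not given: they have to be found in the camera images.
- tall_cup: the taller of two plain round steel cups: 100 mm tall, straight-sided, 54 mm outside diameter, wall 3 mm, closed end 4 mm thick. Origin: centre of the rim (mouth); its z axis runs from the mouth to the closed end, so z points up when it stands mouth down. At the start its z axis leans 36 to 40 degrees from vertical, along the bin's slant.
- short_cup: the shorter cup, the same but 66 mm tall; origin and axes likewise. It stays in the bin, 85 to 105 mm from the tall cup's axis.
- bin: fixed open plywood bin, 94 mm front to back, 202 mm wide, walls 55 mm deep and 6 mm thick, tipped 36 degrees so that its mouth faces up and to its own -x side (roughly to the robot's left); rear edge 108 mm high. Origin: on the table under its middle; x to the higher rear side, y along its width, z vertical. The cups stand rim flat on its slanted floor, against its low front wall.
- stand: fixed round wooden drying stand: foot 100 mm in diameter with low ribs whose tops lie 12.8 mm above the table; from its middle rises an upright peg 20 mm in diameter whose tip is 75 mm above the table. Origin: centre of the foot's underside, on the table; z up. A cup set home has its rim on the ribs.
- peg_tip (a point): centre of the top of the stand's peg, 75 mm above the table
- glue: loose white glue bottle with an orange cap, 30 mm in diameter, 74 mm tall, standing between bin and stand; origin at the centre of its underside, z up. A bystander.

How it is judged:
By the outcome, as a careful person would: the job done as asked, in the order asked, and still so for the second after the job is handed in, with the robot touching nothing.
It also fails if it takes over 38 s, if anything falls off the work surface, if the arm or the gripper's body presses on something with over 40 N, if the wrist force passes 120 N, or if a joint passes its speed limit or range.

## Working session

There is one attempt and no reset: what is moved stays moved. The work goes in short steps, each a Python script; the robot and the scene stay as the last script left them, time stands still between calls to the robot, and variables do not carry over. Pictures are saved under pics/ and viewed, at most 10 in all, crops included, and the job is handed in when it is done.

```bash
mkdir -p pics
python3 - <<'E'
from station import env
import cv2,numpy as np
for n in("scene","top"):
    c=env.read_camera(n); cv2.imwrite(f"pics/{n}0.png",c["color"][:,:,::-1]); np.savez(f"pics/{n}0.npz",**c)
    print(n,c["fx"],c["fy"],c["cx"],c["cy"],np.round(c["extrinsics"],4).tolist())
s=env.sense();print(s["t"],s["ee_pos"],s["tool_rot"],s["wrist_force"])
E
```

```text
scene 467.769119976664 467.769119976664 285.83558065815816 208.10676716591738 [[-0.4948, 0.869, 0.0037, 0.2405], [0.6041, 0.3471, -0.7173, -0.2576], [-0.6246, -0.3527, -0.6967, 1.2508], [0.0, 0.0, 0.0, 1.0]]
top 430.471167645563 430.471167645563 281.08927347037024 213.80308958609217 [[-0.0007, -0.9997, 0.0263, -0.0134], [-0.987, -0.0036, -0.1609, 0.5221], [0.161, -0.0261, -0.9866, 0.8389], [0.0, 0.0, 0.0, 1.0]]
0.1 [0.19009845 0.48895213 0.2098444 ] [-5.79095942e-01 -3.08751065e+00  1.99561666e-03] [-0.53496884  0.14353258  0.85745489]
```

View pics/scene0.png

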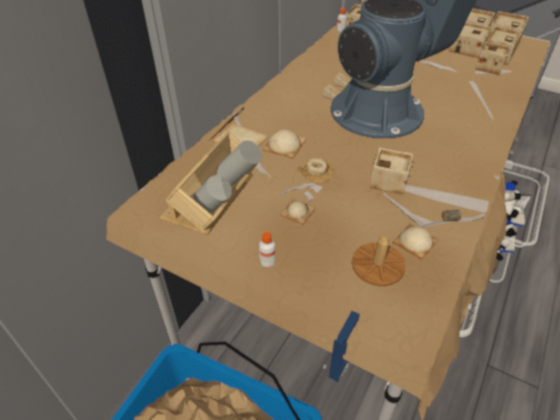

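View pics/top0.png

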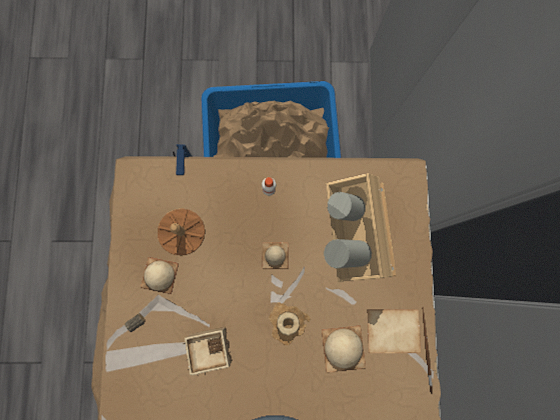

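Scene view: bin with cups around (165-265, 125-225), tall cup's closed end at (248,155); stand at (378,263), glue (267,250). Top view: tall cup around (347,254), short cup (345,207), stand (181,232), glue (269,185). Next, enlarged crops.

Run:
```python
import cv2,numpy as np
t=cv2.imread("pics/top0.png");s=cv2.imread("pics/scene0.png")
def crop(im,x,y,w,h,k):
    c=cv2.resize(im[y:y+h,x:x+w],None,fx=k,fy=k,interpolation=cv2.INTER_CUBIC)
    for i in range(0,w,10): cv2.line(c,(i*k,0),(i*k,6 if (x+i)%50 else 14),(0,0,255),1)
    for i in range(0,h,10): cv2.line(c,(0,i*k),(6 if (y+i)%50 else 14,i*k),(0,0,255),1)
    return c
a=crop(t,310,170,100,120,4);b=crop(s,160,120,100,120,4)
c=crop(t,150,200,100,30*2-0,4);c=crop(t,150,200,60,60,2)
d=np.zeros((120,800,3),np.uint8);d[:,:120]=c
cv2.imwrite("pics/c1.png",np.hstack([a,b]))
e=crop(t,140,195,80,75,5);f=crop(s,340,225,80,75,5);cv2.imwrite("pics/c2.png",np.hstack([e,f]))
```

```text
(no output)
```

View pics/c1.png

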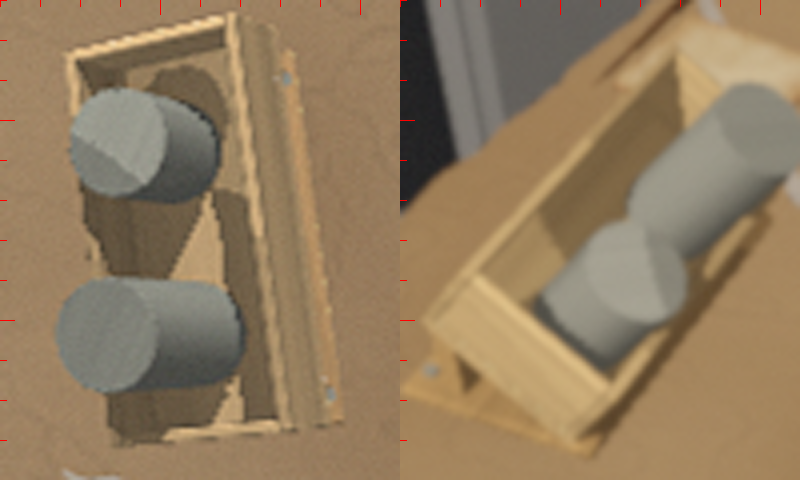

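View pics/c2.png

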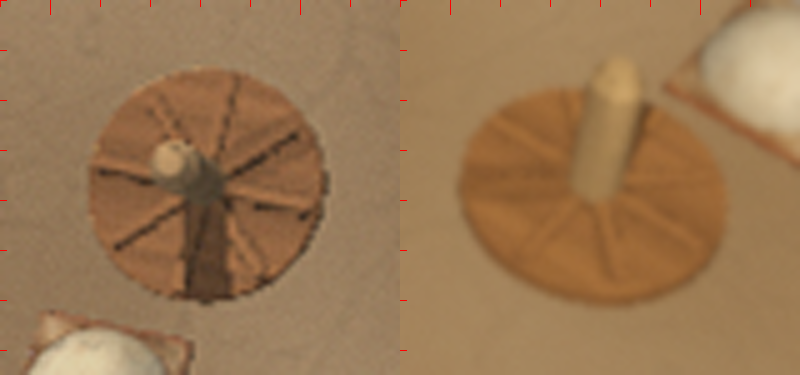

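Crops: tall cup's closed end is centred near top (337,254) / scene (250.5,152); stand's foot centre at top (181.5,231.8) / scene (378.8,264), peg tip top (175,227) / scene (383.6,239.5). Now I fit cup poses to the grey silhouettes in both views and triangulate the stand.

```bash
cat > fit.py <<'E'
import cv2,numpy as np
from scipy.optimize import minimize,least_squares
C={n:dict(np.load(f"pics/{n}0.npz")) for n in("top","scene")}
def proj(n,P):
    c=C[n];E=c["extrinsics"];q=np.atleast_2d(P)@E[:3,:3].T+E[:3,3]
    return np.c_[c["fx"]*q[:,0]/q[:,2]+c["cx"],c["fy"]*q[:,1]/q[:,2]+c["cy"]]
def onplane(n,uv,z):
    c=C[n];E=c["extrinsics"];R=E[:3,:3];o=-R.T@E[:3,3]
    d=R.T@np.array([(uv[0]-c["cx"])/c["fx"],(uv[1]-c["cy"])/c["fy"],1]);return o+d*(z-o[2])/d[2]
def tri(obs,x0): return least_squares(lambda p:np.concatenate([proj(n,p)[0]-uv for n,uv in obs.items()]),x0)
th=np.linspace(0,2*np.pi,40)
def frame(lean,az):
    z=np.array([np.sin(lean)*np.cos(az),np.sin(lean)*np.sin(az),np.cos(lean)])
    x=np.cross(z,[0,0,1]);x/=np.linalg.norm(x);return np.c_[x,np.cross(z,x),z]
def cyl(p,L,r=.027):
    R=frame(p[3],p[4]);a=np.c_[r*np.cos(th),r*np.sin(th),0*th]
    return p[:3]+np.r_[a,a+[0,0,L]]@R.T
K=8
ROI={"top":(310,170,100,125),"scene":(160,115,110,125)}
M={}
for n,(x,y,w,h) in ROI.items():
    im=cv2.GaussianBlur(C[n]["color"],(0,0),.5)[y:y+h,x:x+w].astype(float)
    M[n]=1/(1+np.exp((im[...,0]/(im[...,2]+1)-1.17)/.03))
    lab=cv2.connectedComponents((M[n]>.5).astype(np.uint8))[1]
    seeds={"top":[(340,254),(345,207)],"scene":[(245,158),(210,190)]}[n]
    keep=np.isin(lab,[lab[b-y,a-x] for a,b in seeds]).astype(np.uint8)
    M[n]*=cv2.dilate(keep,np.ones((3,3)))
W={n:np.ones_like(m) for n,m in M.items()}
x,y,w,h=ROI["scene"];X,Y=np.meshgrid(np.arange(w)+x,np.arange(h)+y)
nn=np.array([41,40])/np.hypot(41,40)
W["scene"][((X-212.5)*nn[0]+(Y-215)*nn[1]>-4)&(Y>170)]=0
def render(n,p):
    x,y,w,h=ROI[n];im=np.zeros((h*4,w*4),np.uint8)
    for q,L in((p[:5],.1),(p[5:],.066)):
        u=(proj(n,cyl(q,L))-[x,y]+.5)*4-.5
        cv2.fillConvexPoly(im,np.round(cv2.convexHull(u.astype(np.float32))*16).astype(np.int32),255,shift=4)
    return cv2.resize(im,(w,h),interpolation=cv2.INTER_AREA)/255.
def cost(p):
    return sum((W[n]*np.abs(render(n,p)-M[n])).sum() for n in M)
if __name__=="__main__":
    for nm,o in(("tip",{"top":(175.2,226.6),"scene":(383.6,239.5)}),("foot",{"top":(181.5,231.8),"scene":(378.8,264)}),("end",{"top":(337,253.8),"scene":(250.5,152)}),("glue",{"top":(269,182),"scene":(267,237)})):
        s=tri(o,[.5,0,.05]);print(nm,s.x.round(4),"res",s.fun.round(1))
        if nm=="end":end=s.x
    a=np.arctan2(.95,.2)
    best=None
    for az in(1.4,1.6,1.8):
        R=frame(.66,az);t0=end-.1*R[:,2];xs=end+[.1,0,-.02]-.066*R[:,2]
        p=np.r_[t0,.66,az,xs,.66,az];sc=np.tile([.01,.01,.01,.1,.15],2)
        for _ in range(4):
            sim=np.vstack([p]+[p+np.eye(10)[i]*sc for i in range(10)]);r=minimize(cost,p,method="Nelder-Mead",options=dict(initial_simplex=sim,maxfev=2500,xatol=1e-6,fatol=1e-3));p=r.x;sc=sc*.6
        print(az,r.fun,p.round(4))
        if best is None or r.fun<best.fun:best=r
    p=best.x;np.save("cups.npy",p)
    Rt=frame(p[3],p[4]);print("lean",np.degrees(p[[3,8]]),"az",np.degrees(p[[4,9]]),"tall end",p[:3]+.1*Rt[:,2],"sep",np.linalg.norm(np.cross(p[5:8]-p[:3],Rt[:,2])))
    out=[]
    for n,(x,y,w,h) in ROI.items():
        im=cv2.resize(C[n]["color"][y:y+h,x:x+w,::-1],None,fx=3,fy=3)
        for k,mm in(((0,0,255),render(n,p)),((0,255,0),M[n])):
            cs,_=cv2.findContours((cv2.resize(mm,None,fx=3,fy=3)>.5).astype(np.uint8),cv2.RETR_EXTERNAL,cv2.CHAIN_APPROX_NONE);cv2.drawContours(im,cs,-1,k,1)
        out.append(im)
    cv2.imwrite("pics/fit.png",np.hstack(out))
E
python3 fit.py
```

```text
tip [0.4902 0.1978 0.0723] res [-1.3  0.5 -1.3  0. ]
foot [0.4885 0.199  0.0031] res [-1.   0.4 -1.   0. ]
end [ 0.435  -0.1136  0.1103] res [-0.8  0.4 -1.  -0.1]
glue [0.5822 0.014  0.0663] res [-0.8  0.4 -0.8 -0.1]
1.4 838.761473477018 [ 0.4429 -0.1721  0.0272  0.6092  1.6768  0.5346 -0.1615  0.0271  0.567
  1.5883]
1.6 824.9986666240073 [ 0.4428 -0.1719  0.0272  0.609   1.6779  0.5379 -0.1614  0.028   0.5826
  1.7092]
1.8 846.6681055855234 [ 0.4431 -0.1721  0.0279  0.6149  1.6757  0.536  -0.1582  0.0396  0.5453
  1.7477]
lean [34.89127725 33.37779791] az [96.13865581 97.92908692] tall end [ 0.43670133 -0.11507311  0.10926211] sep 0.09565377302757222
```

View pics/fit.png

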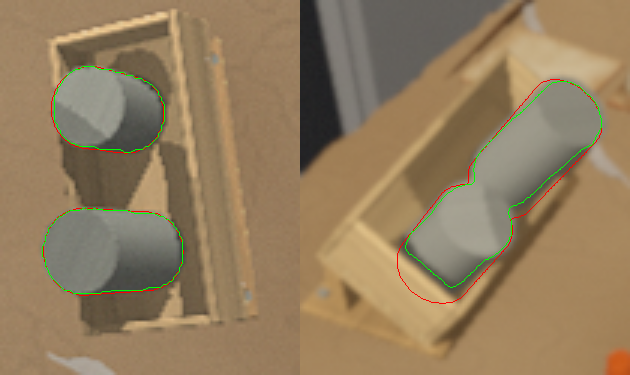

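The fit gives the tall cup's closed end at about (0.437,-0.115,0.109), leaning about 36° toward azimuth 96°. The overlay matches to about 1 px, apart from the part hidden by the front wall. The rim height of 27 mm and the 96 mm cup separation agree with the given geometry. The stand is at (0.489,0.198). Next I go to a pre-grasp along the cup axis and check it with the wrist camera.

```bash
cat > h.py <<'E'
from station import env
import numpy as np
from scipy.spatial.transform import Rotation as Ro
from fit import frame
LEAN,AZ=np.radians(37.5),np.radians(96.5)
c=frame(LEAN,AZ)[:,2]; END=np.array([.4367,-.1151,.1095])
H=np.array([np.sin(AZ),-np.cos(AZ),0])   # horizontal closing line
def ori(z,s): 
    y=s*H; return Ro.from_matrix(np.c_[np.cross(y,z),y,z]).as_rotvec()
S=1
def tilt(): return ori(-c,S)
def down(): return ori(np.array([0,0,-1.]),S)
STAND=np.array([.489,.198])
def st(m=""):
    s=env.sense();print(m,"t%.1f"%s["t"],s["ee_pos"].round(4),"F",np.round(s["wrist_force"],1),"grip",np.round(s["gripper_width"],3),np.round(s["gripper_force"],1));return s
E
python3 - <<'E'
from h import *;import h,cv2
for s in(1,-1):
    h.S=s
    for nm,p,o in(("pre",END+.06*c,tilt()),("grasp",END-.044*c,tilt()),("lift",END+.046*c,tilt()),("over",[*STAND,.2],down()),("home",[*STAND,.069],down())):
        q=env.solve_ik(p,o);print(s,nm,None if q is None else np.round(q,2))
E
```

```text
1 pre [ 0.28  0.18 -0.42  1.1  -0.64  1.78]
1 grasp [ 0.13  0.25 -0.59  0.75 -0.65  1.6 ]
1 lift [ 0.26  0.19 -0.44  1.05 -0.65  1.76]
1 over [ 0.38  0.25 -0.03  1.3   0.    1.84]
1 home [ 0.38  0.33 -0.26  0.98  0.    1.84]
-1 pre [ 0.28  0.18 -0.42  1.1  -0.64 -1.36]
-1 grasp [ 0.13  0.25 -0.59  0.75 -0.65 -1.54]
-1 lift [ 0.26  0.19 -0.44  1.05 -0.65 -1.38]
-1 over [ 0.38  0.25 -0.03  1.3   0.   -1.3 ]
-1 home [ 0.38  0.33 -0.26  0.98  0.   -1.3 ]
```

Run:
```python
from h import *;import cv2,fit
env.move_ptp(END+.07*c,tilt());st("pre")
w=env.read_camera("wrist");np.savez("pics/w1.npz",**w);fit.C["wrist"]=w
im=w["color"][:,:,::-1].copy()
p=np.r_[END-.1*c,LEAN,AZ]
u=fit.proj("wrist",fit.cyl(p,.1))
for k,col in((u[:40],(0,0,255)),(u[40:],(0,255,0))): cv2.polylines(im,[np.round(k).astype(int)],True,col,1)
print(u[40:].mean(0),u[:40].mean(0));cv2.imwrite("pics/w1.png",im)
```

```text
pre t2.2 [ 0.4322 -0.0721  0.1651] F [0.3 0.1 0.3] grip 0.999 0.0
[280.10449907 215.1072008 ] [279.63885731 184.61685023]
```

View pics/w1.png

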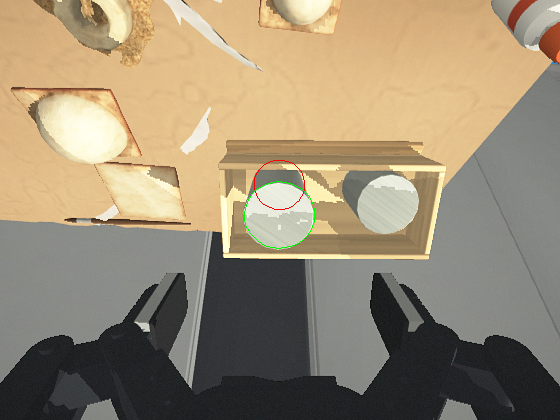

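The predicted end disc (green) lies on the cup's closed end at (280,215), so I grasp. I hold the fingers part-closed to clear the bin's end wall.

Run:
```python
from h import *
env.grip(.85,60)
env.move_l(END-.041*c,.12);st("in")
env.grip(0,60);s=st("gripped")
g=s["ee_pos"]
if s["gripper_width"]>.5:
    env.move_l(g+.012*c,.04);st("l1")
    env.move_l(g+.1*c,.12);st("out")
```

```text
in t3.6 [ 0.4398 -0.1398  0.0773] F [0.2 0.1 0. ] grip 0.85 0.0
gripped t4.0 [ 0.4401 -0.1396  0.078 ] F [-3.7  3.4  8.5] grip 0.619 60.8
l1 t4.4 [ 0.4394 -0.1321  0.0876] F [-0.4 -1.1 -1.2] grip 0.613 62.8
out t5.3 [ 0.4329 -0.0794  0.1568] F [ 0.2 -0.  -1.3] grip 0.616 62.8
```

Run:
```python
from h import *;import cv2,fit
p=env.sense()["ee_pos"]
env.move_l([p[0],p[1],.21],.15)
env.move_ptp([*STAND,.19],down());env.wait(.3);s=st("over")
out=[]
rim=np.r_[s["ee_pos"]-[0,0,.059],1e-6,0.]
for n,(x,y) in(("top",(120,150)),("scene",(310,140))):
    w=env.read_camera(n);im=w["color"][:,:,::-1].copy()
    u=fit.proj(n,fit.cyl(rim,.1))
    im=cv2.resize(im[y:y+150,x:x+130],None,fx=3,fy=3)
    for k,col in((u[:40],(0,0,255)),(u[40:],(0,255,0))): cv2.polylines(im,[np.round((k-[x,y]+.5)*3).astype(int)],True,col,1)
    q=np.array([[*STAND,.075]]);cv2.circle(im,tuple(np.round((fit.proj(n,q)[0]-[x,y]+.5)*3).astype(int)),3,(255,0,0),-1)
    out.append(im)
cv2.imwrite("pics/over.png",np.hstack(out))
```

```text
over t7.1 [0.4889 0.1976 0.19  ] F [-0.   0.9 -0.8] grip 0.616 62.8
```

View pics/over.png

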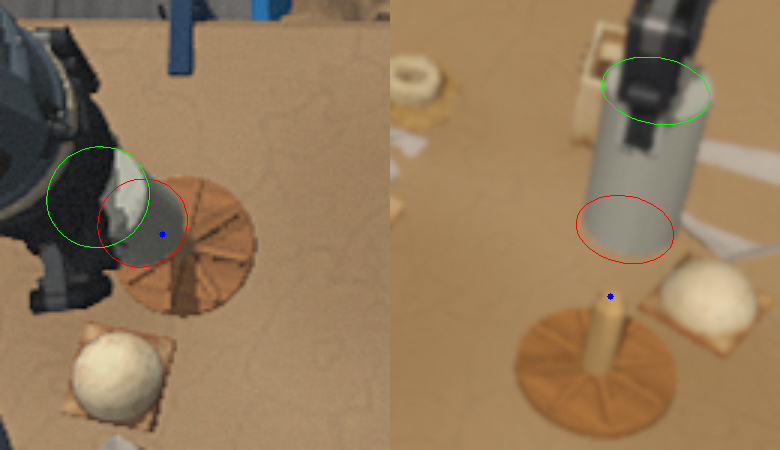

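Left panel (top view) and right panel (scene): the cup hangs nearly upright in the grip. Its rim is about (628,228) in the scene crop, some 4 mm off the model toward -x, well within the 14 mm clearance. I correct for that and lower it with force checks.

Run:
```python
from h import *
env.wait(.2);F0=st("base")["wrist_force"]
xy=STAND+[.004,-.002]
env.move_l([*xy,.19],.05)
z=.19;ok=True
for zt in(.13,.105,.085):
    env.move_l([*xy,zt],.08);s=st();z=zt
    if np.linalg.norm(s["wrist_force"]-F0)>6: ok=False;print("contact");break
while ok and z>.060:
    z-=.0015;env.move_l([*xy,z],.03);f=env.sense()["wrist_force"]-F0
    if np.linalg.norm(f)>3: print("touch",z,f.round(1));break
st("end")
```

```text
base t7.4 [0.489 0.198 0.19 ] F [-0.5 -0.1 -0.4] grip 0.613 62.8
 t8.6 [0.4933 0.1961 0.1304] F [-0.   0.1 -1.7] grip 0.617 62.8
 t9.0 [0.4929 0.196  0.105 ] F [ 0.2  0.4 -1.4] grip 0.616 62.8
 t9.4 [0.4929 0.196  0.0851] F [ 0.1  0.1 -1.5] grip 0.617 62.8
touch 0.06849999999999999 [-0.7 -0.3  4.3]
end t12.2 [0.4932 0.1961 0.0689] F [-1.2 -0.4  4. ] grip 0.617 63.4
```

Run:
```python
from h import *;import cv2
env.grip(.68,20);st();env.grip(.9)
p=st("open")["ee_pos"]
env.move_l([p[0],p[1],p[2]+.15],.15);env.move_l([.36,.10,.26],.15);env.wait(.3);st("away")
out=[]
for n,(x,y) in(("top",(130,160)),("scene",(165,130))):
    im=env.read_camera(n)["color"][:,:,::-1]
    out.append(cv2.resize(im[y:y+170,x:x+(130 if n=="top" else 260)],None,fx=2,fy=2,interpolation=cv2.INTER_CUBIC))
cv2.imwrite("pics/done.png",np.hstack(out))
```

```text
t12.4 [0.493  0.196  0.0684] F [ 0.3  0.5 -0.3] grip 0.679 0.0
open t12.8 [0.493  0.196  0.0685] F [-0.9 -0.6 -0.2] grip 0.902 0.0
away t15.5 [0.3601 0.1002 0.2597] F [-0.1  0.3  0.5] grip 0.903 0.0
```

View pics/done.png

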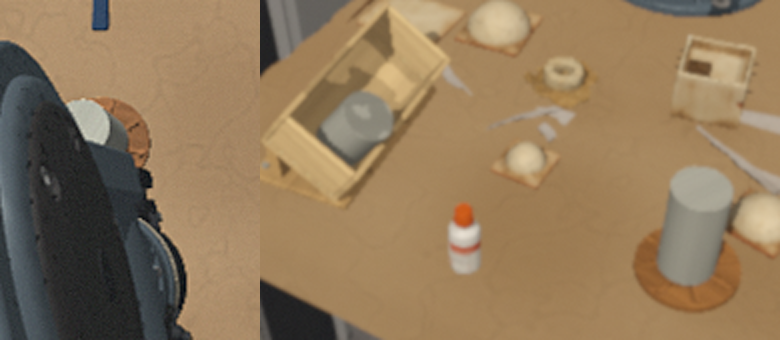

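The scene view shows the tall cup standing upright on the stand's foot (695,225), the short cup still in the bin (355,125), and the glue bottle upright (464,240). The gripper is clear of everything.

```bash
python3 -c "
from station import env
print(env.sign_off())"
```

```text
the job is handed in; nothing more can be done
None
```

The tall cup stands mouth down over the peg with its rim on the stand's foot, the short cup is still in the bin, the glue bottle is upright, and the job was handed in at about 15.5 s.

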